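Set a slat overhanging the sawing board for cutting

TASK

Get the thin slat on the sawing board ready to be sawn: with the fingertips only, push it flat against the board's dark fence and slide it along until the dark cut line is level with the right-hand end of the board, so that just the hatched waste end overhangs. Push it only: do not lift or tip it off the board, and leave the other things where they are.

Things in the scene. Friction and masses are not known exactly. Their poses are not given: they have to be found in the camera images.
- sawing_board: fixed white board on the table, 160 (its x) x 200 (its y) mm, base 24 mm thick; origin at the centre of its underside, x away from the robot, y to the robot's left along the fence; yaw within 15 degrees. A dark fence 26 mm thick stands along its far edge, 22 mm high above the base top, from y -80 to +100 mm, its near face at x +54 mm
- board_edge (a point): middle of the top edge of the board's right-hand end (board x 0, y -100, z +24 mm), axes as the board's: the cut line must come level with this end
- fence_face (a point): point at the foot of the fence's near face, on the base top (board x +54, y 0, z +24 mm), axes as the board's
- slat: loose light wooden slat, 60 (its x) x 170 (its y) x 10 mm, about 80 g, lying flat on the board, a little askew and off the fence; slides easily. Origin at the centre of its underside, x toward the fence, y to the robot's left along its length. A dark line crosses its top 40 mm from its right-hand (-y) end; the waste end beyond it is hatched with slanting strokes
- cut_line (a point): middle of the dark cut line on the slat's top face (slat x 0, y -45, z +10 mm)
- slat_back (a point): middle of the slat's far long edge, at its underside (slat x +30, y 0, z 0 mm): this edge goes against the fence
- tape_measure: yellow and black steel tape measure, 39 x 78 x 71 mm, standing upright to the right of the work; origin at the centre of its underside. To be left alone
- screwdriver: red-handled screwdriver, 32 x 205 x 32 mm, lying right of the work; origin at the middle of its length, on the table. To be left alone
- spare_star_knob: black star knob, 44 mm across, 46 mm high, left of the work; origin at the centre of its foot. To be left alone
- offcut_block_7: wooden offcut, 38 x 150 x 25 mm, lying on the table behind the sawing board's fence; origin at the centre of its underside. To be left alone

How it is judged:
At the end, for the whole second after the job is handed in: The slat lies at rest flat on the board, its far edge within 4 mm of the fence and parallel to it within 0.04 rad, and its cut line is within 5 mm of the plane of the board's right-hand end; nothing is touched by the robot (y of cut_line in the frame of board_edge between -0.005 and 0.005 m and x of slat_back in the frame of fence_face above -0.004 m and angle between the x axis of slat and the x axis of sawing_board, either way round below 0.04 rad and z of slat in the frame of sawing_board between 0.021 and 0.027 m and angle between slat's own z axis and vertical below 0.03 rad and linear speed of slat below 0.005 m/s).
It fails at once if the slat is lifted more than 10 mm off the board or tipped by more than 0.1 rad (z of slat in the frame of sawing_board above 0.034 m or angle between slat's own z axis and vertical above 0.1 rad).
It fails at once if the slat falls off the board (z of slat in the frame of sawing_board below 0.012 m).
It fails at once if another thing is moved by more than 15 mm (distance of any of tape_measure, screwdriver, spare_star_knob, offcut_block_7 from where it was at the start of the episode above 0.015 m).
It also fails if it takes over 61 s, if anything falls off the work surface, if the arm or the gripper's body presses on something with over 40 N, if the wrist force passes 120 N, or if a joint passes its speed limit or range.

ROBOT

A 6-joint arm with a two-finger parallel gripper is mounted at the origin on the work surface; the furniture and walls round the work are solid. World frame = base frame: x ahead of the robot, y to its left, z up, the work surface at z = 0. Lengths are in m, angles in rad, forces in N, time in s.
With the tool pointing down it reaches from about 0.4 to 0.925 m from the base axis. Payload 12.5 kg.
Tool frame: the origin (TCP) lies between the finger pads; the fingertips stand 11 mm ahead of it and the grasp point (between the pads) lies 8 mm behind it (arm.tcp_to_tips is the distance from the TCP to the fingertips, in m); z points along the fingers, y is the line along which they close (so a half turn about z gives the same grasp; the last joint's range is limited). The gripper opens to 95 mm and grips with 3 to 60 N. Pads are 20 mm wide; open, the fingers measure 119 mm over their backs; the gripper's body (75 mm by 180 mm) begins 59 mm behind the grasp point.
Start: joints at [-1.273, 0.491, 1.559, -0, 1.092, -0.106], TCP at [0.246, -0.575, 0.226] pointing down, gripper open.
Joint ranges: [-3.1, 3.1], [-0.84, 2.19], [0.05, 2.79], [-1.13, 4.28], [0.06, 2.93], [-2.69, 2.69]. Speed limits (rad/s): [2.22, 2.22, 2.79, 3.14, 3.14, 3.14].

INTERFACE

Orientations are given as a rotation vector (axis times angle).
In Python, from station import arm, grab_frame gives the robot as it stands (arm), with the cameras as plain functions.
- The arm moves only by the tool run_rows, called after ">>>" by a JSON object that holds its "name" and its "arguments". Schema: {"type":"object","properties":{"rows":{"type":"array","items":{"type":"object","properties":{"dx":{"type":"number"},"dy":{"type":"number"},"dz":{"type":"number"},"rx":{"type":"number"},"ry":{"type":"number"},"rz":{"type":"number"}},"additionalProperties":false},"minItems":1,"maxItems":10},"jaw":{"type":"number"},"only":{"type":"string"},"quiet":{"type":"boolean"},"lines":{"type":"string"}},"required":["rows"],"additionalProperties":false}. rows is a list of rows, 1 to 10 of them, each an object with the fields dx, dy, dz (the shift in a scale on which 1.0 is 0.6 m), rx, ry, rz (a rotation vector in fractions of the full range, 1 being pi/2 rad); a field left out counts as zero; each row is the pose to reach, as a shift and turn from the pose commanded when the call began, along the tool's axes at that moment; what a row does not reach only later rows make up. A row lasts 1/10 s, in which the tool goes at most 0.05 m and 0.15 rad, less where a joint would pass 70% of its speed; a pose out of reach is approached as far as the arm can. jaw is the finger opening in m, set as the call begins (left out keeps the last). The fingers move at their own pace and stop on an object; the grip force is fixed at half the most. Time passes only in rows, so rows that do not move let the fingers close. The tool returns the time, the measured TCP pose, the force, the opening and the grip force at its end. only (a regular expression) keeps the lines of the reply that match it, lines (a string "A,B") keeps lines A to B, and quiet returns only ok. Shift and turn numbers lie between -1 and 1, and a call with a number outside is refused. Input that does not fit is refused with a message, and nothing moves.
- arm.state(): the state, without advancing time (a new reading comes with each control period).
- grab_frame(name): name is "scene" or "top"; returns a dict with "image" (400x640x3 uint8, red, green, blue), "fx", "fy", "cx", "cy" (pixels), "world_to_cam" (4x4, takes a point from world to camera coordinates). Camera axes: x right, y down, z forward; pixel columns grow to the right and rows downward; lengths in m; the calibration is good to about 2 mm. A picture is of the moment at which its call begins. There is no depth.
- arm.sign_off(): hands the job in; it is judged then, once.
The state is a dict: "time": time; "joint_pos": joint angles; "joint_velocities": joint speeds; "joint_torque": joint torques, N m; "tool_pos": TCP position; "eef_rot": TCP orientation; "ft_force": force on the tool from outside, world axes, zero at the start; "wrist_torque": the same for the moment, N m; "opening": finger opening in m; "finger_force": force on a finger pad.
Only numpy, scipy, OpenCV 4.12 (cv2) and the standard library are available. Lean on these libraries where they do the work, as an engineer would, in place of code of your own. Each camera call takes 0.05 s, during which the arm holds its last target. There are 200 camera calls.

## Working session

There is one attempt and no reset: what is moved stays moved. The work goes in short steps, Python scripts to look and compute and a tool call to move; the robot and the scene stay as the last step left them, time stands still between calls to the robot, and variables do not carry over. Pictures are saved under pics/ and viewed, at most 10 in all, crops included, and the job is handed in when it is done.

```bash
ls; mkdir -p pics; python3 - <<'E'
from station import arm, grab_frame
import cv2
for n in("top","scene"):
    f=grab_frame(n);cv2.imwrite(f"pics/{n}0.png",f["image"][:,:,::-1]);print(n,f["fx"],f["cx"],f["cy"],f["world_to_cam"].round(4).tolist())
s=arm.state();print(s["time"],s["tool_pos"],s["eef_rot"],s["opening"])
E
```

```text
pics
station.py
top 380.23199461908854 321.0761278855034 198.64660668495202 [[0.0793, -0.9969, -0.0008, 0.0889], [-0.9755, -0.0774, -0.2058, 0.5524], [0.2051, 0.0171, -0.9786, 1.1054], [0.0, 0.0, 0.0, 1.0]]
scene 418.6994052392635 322.9330175464734 201.61359999040965 [[-0.6928, -0.721, 0.013, 0.4547], [-0.4641, 0.432, -0.7733, 0.232], [0.5519, -0.5418, -0.6339, 1.1137], [0.0, 0.0, 0.0, 1.0]]
0.1 [ 0.24552337 -0.57453111  0.22510856] [-3.07678572e+00 -6.29788917e-01  1.82065622e-04] 0.09511932310807258
```

View pics/top0.png

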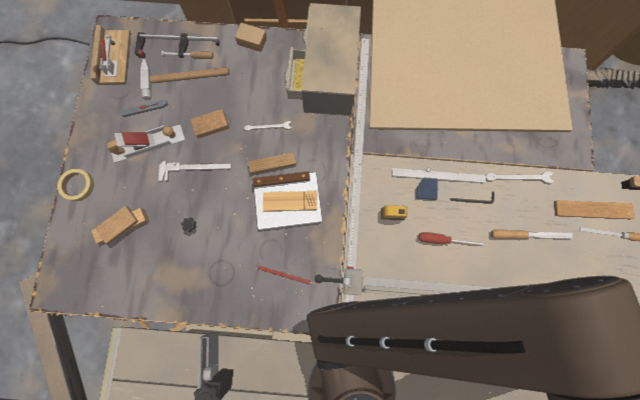

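View pics/scene0.png

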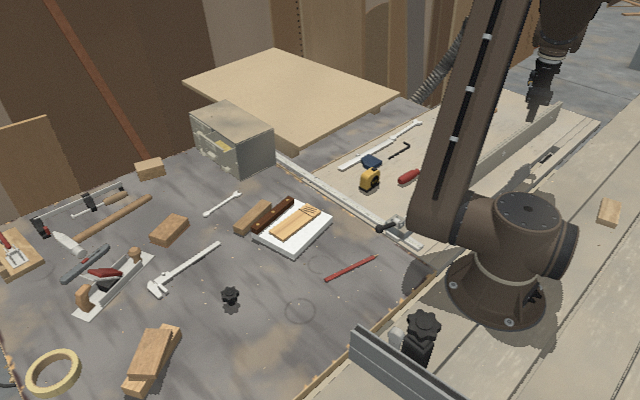

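The top view shows the white board at about (287,203), with the dark fence on its far side and the slat on it with the hatched end to the right. The offcut is at (272,163). I'll zoom in on the board in both views.

```bash
python3 - <<'E'
import cv2
a=cv2.imread("pics/top0.png")[165:235,245:335];cv2.imwrite("pics/topc.png",cv2.resize(a,None,fx=8,fy=8,interpolation=cv2.INTER_CUBIC))
a=cv2.imread("pics/scene0.png")[185:260,240:340];cv2.imwrite("pics/scc.png",cv2.resize(a,None,fx=8,fy=8,interpolation=cv2.INTER_CUBIC))
E
```

```text
(no output)
```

View pics/topc.png

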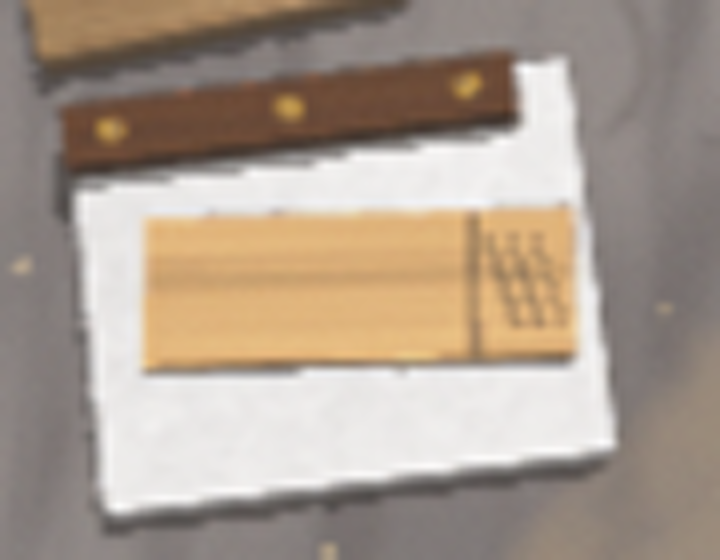

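View pics/scc.png

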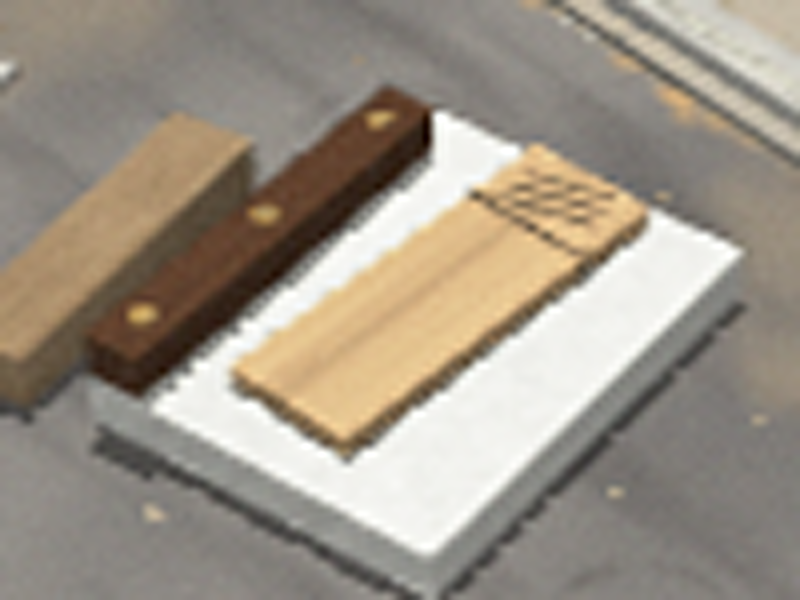

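The crops show the board corners, the fence top corners and the slat top corners clearly, with the slat turned about 5–6° from the fence. I'll fit both poses to these corners in the two views.

```bash
cat > h.py <<'E'
import numpy as np
from scipy.optimize import least_squares
from station import arm, grab_frame
def proj(f,P):
    c=(f["world_to_cam"]@np.c_[P,np.ones(len(P))].T)[:3]
    return np.c_[f["fx"]*c[0]/c[2]+f["cx"],f["fy"]*c[1]/c[2]+f["cy"]]
def w(p,L):
    L=np.asarray(L,float);c,s=np.cos(p[2]),np.sin(p[2])
    return np.c_[p[0]+c*L[:,0]-s*L[:,1],p[1]+s*L[:,0]+c*L[:,1],L[:,2]]
def fit(obs,x0=(.6,-.0,.1)):  # obs: list of (frame, local pts(z world), pix)
    g=lambda p:np.concatenate([(proj(f,w(p,L))-px).ravel() for f,L,px in obs])
    r=least_squares(g,x0,loss="soft_l1");return r.x,np.abs(g(r.x)).round(1)
def crop(px,ox,oy,k=8): return (np.asarray(px,float)+.5)/k-.5+[ox,oy]
E
python3 - <<'E'
from h import *
t=grab_frame("top");s=grab_frame("scene")
B=[[-.08,-.1,.024],[-.08,.1,.024],[.08,-.1,.024]]
F=[[.08,-.08,.046],[.08,.1,.046],[.054,.1,.046]]
bt=(t,B+F+[[.054,-.08,.046]],crop([(614,450),(105,515),(568,58),(515,52),(62,105),(65,168),(518,122)],245,165))
bs=(s,B+F,crop([(743,255),(430,555),(435,108),(388,85),(90,345),(137,362)],240,185))
S=[[.03,.085,.034],[.03,-.085,.034],[-.03,-.085,.034],[-.03,.085,.034]]
st=(t,S,crop([(145,216),(573,207),(576,355),(145,365)],245,165))
ss=(s,S,crop([(235,375),(535,145),(648,212),(345,445)],240,185))
for o in ([bt],[bs],[bt,bs],[st],[ss],[st,ss]): print(*fit(o))
b=fit([bt,bs])[0];p=fit([st,ss])[0]
np.save("b.npy",b);np.save("p.npy",p)
d=w(p,[[0,-.045,0],[.03,0,0],[-.03,0,0]])[:,:2]-b[:2];c,q=np.cos(b[2]),np.sin(b[2])
print("board frame cut,back,front",d@np.array([[c,-q],[q,c]]),"yaw",p[2]-b[2])
E
```

```text
[0.53742162 0.23972321 0.20079478] [0.2 0.5 0.2 0.1 0.1 0.2 0.1 0.2 0.5 0.1 0.1 0.1 0.7 1. ]
[0.53745412 0.23993037 0.19789277] [1.  0.  0.3 1.1 1.4 0.6 0.4 0.1 0.8 1.2 0.  0.2]
[0.53744975 0.23982524 0.19962766] [0.2 0.5 0.3 0.1 0.1 0.3 0.1 0.2 0.5 0.1 0.2 0.  0.7 1.  1.  0.1 0.4 1.
 1.4 0.6 0.4 0.1 0.7 1.2 0.1 0.2]
[0.53575195 0.23045343 0.10202282] [0.3 0.1 0.4 0.2 0.4 0.1 0.5 0.1]
[0.53542079 0.23223513 0.12016   ] [0.8 0.3 0.1 0.2 0.4 0.2 0.4 0.3]
[0.53576269 0.23122418 0.10964291] [0.6 0.1 0.1 0.4 0.2 0.1 0.7 0.3 0.7 0.7 0.3 0.1 0.7 0.3 0.3 0.1]
board frame cut,back,front [[-0.00740304 -0.05291363]
 [ 0.02651943 -0.0107916 ]
 [-0.03323781 -0.00539979]] yaw -0.08998475167489797
```

```bash
cat >> h.py <<'E'
from scipy.spatial.transform import Rotation as R
def delta(bx,by,z,b=None):
    """tool-axis shift and turn to bring the TCP to board (bx,by), world z, tool x along board x"""
    b=np.load("b.npy") if b is None else b
    s=arm.state();r=R.from_rotvec(s["eef_rot"])
    g=w(b,[[bx,by,z]])[0]
    gr=R.from_matrix(np.array([[np.cos(b[2]),np.sin(b[2]),0],[np.sin(b[2]),-np.cos(b[2]),0],[0,0,-1]]))
    print("goal",g.round(4),"shift",r.inv().apply(g-s["tool_pos"]).round(4),"turn",(r.inv()*gr).as_rotvec().round(4),
          "F",np.round(s["ft_force"],1),"t",round(s["time"],2))
E
python3 -c "
from h import *
delta(-.065,-.01,.20);delta(-.065,-.01,.039)
g=w([0,0,0],[[.45,-.3,.2]])[0];s=arm.state();print(R.from_rotvec(s['eef_rot']).inv().apply(g-s['tool_pos']))"
```

```text
goal [0.4757 0.2171 0.2   ] shift [ 0.5228 -0.6376  0.0257] turn [-0.0006  0.      0.2042] F [-0.3 -0.4 -0.2] t 0.2
goal [0.4757 0.2171 0.039 ] shift [ 0.5228 -0.6375  0.1867] turn [-0.0006  0.      0.2042] F [-0.3 -0.4 -0.2] t 0.2
[ 0.29591474 -0.17219308  0.02541632]
```

The manual's scale: shifts go in shares of 0.6 m and turns go in shares of pi/2 rad. Converting my numbers, 0.296 m / 0.6 = 0.4933, -0.172 m / 0.6 = -0.2867, 0.204 rad / 1.5708 = 0.1299.

>>> {"name": "run_rows", "arguments": {"rows": [{"dx": 0.0667, "dy": -0.0333}, {"dx": 0.1333, "dy": -0.075}, {"dx": 0.2, "dy": -0.1167}, {"dx": 0.2667, "dy": -0.15}, {"dx": 0.3333, "dy": -0.2, "rz": 0.0637}, {"dx": 0.4, "dy": -0.2333, "rz": 0.0637}, {"dx": 0.45, "dy": -0.2583, "rz": 0.1273}, {"dx": 0.4933, "dy": -0.2867, "rz": 0.1299}, {"dx": 0.4933, "dy": -0.2867, "rz": 0.1299}]}}

```text
time: 1.1
tool_pos: [0.4516, -0.2977, 0.2256]
eef_rot: [-3.125, -0.318, -0.0]
ft_force: [-0.0, -0.0, -0.5]
opening: 0.0948
finger_force: 0.0
```

```bash
python3 -c "
from h import *
delta(-.065,-.01,.20)"
```

```text
goal [0.4757 0.2171 0.2   ] shift [ 0.1274 -0.4993  0.0259] turn [-0.0004 -0.0002  0.0034] F [-0.  -0.  -0.5] t 1.1
```

In the tool's units: -0.455 m / 0.6 = -0.7583, -0.41 m / 0.6 = -0.6833.

>>> {"name": "run_rows", "arguments": {"rows": [{"dx": 0.02, "dy": -0.075}, {"dx": 0.0383, "dy": -0.15}, {"dx": 0.0583, "dy": -0.225}, {"dx": 0.0767, "dy": -0.3}, {"dx": 0.0967, "dy": -0.375}, {"dx": 0.1167, "dy": -0.45}, {"dx": 0.135, "dy": -0.525}, {"dx": 0.155, "dy": -0.6}, {"dx": 0.175, "dy": -0.6833}, {"dx": 0.1933, "dy": -0.7583}]}}

```text
time: 2.1
tool_pos: [0.4736, 0.1701, 0.2257]
eef_rot: [3.126, 0.313, 0.0]
ft_force: [1.3, -0.7, 0.5]
opening: 0.0949
finger_force: 0.0
```

>>> {"name": "run_rows", "arguments": {"rows": [{"dx": 0.02, "dy": -0.0667, "dz": 0.0433, "rz": 0.0019}, {"dx": 0.02, "dy": -0.0733, "dz": 0.0433, "rz": 0.0019}, {"dx": 0.02, "dy": -0.0733, "dz": 0.0433, "rz": 0.0019}, {"dx": 0.02, "dy": -0.0733, "dz": 0.0433, "rz": 0.0019}]}}

```text
time: 2.5
tool_pos: [0.4769, 0.2131, 0.1999]
eef_rot: [3.126, 0.308, 0.0]
ft_force: [-0.4, -0.8, 0.2]
opening: 0.0954
finger_force: 0.0
```

```bash
python3 -c "
from h import *
delta(-.065,-.01,.039)"
```

```text
goal [0.4757 0.2171 0.039 ] shift [-0.0004 -0.0042  0.1609] turn [ 0.0003 -0.0002 -0.0033] F [-0.4 -0.8  0.2] t 2.5
```

In the tool's units: 0.16 m / 0.6 = 0.2667, 0.155 m / 0.6 = 0.2583, -0.003 rad / 1.5708 = -0.0019.

>>> {"name": "run_rows", "arguments": {"rows": [{"dz": 0.0667}, {"dy": -0.0067, "dz": 0.1333}, {"dy": -0.0067, "dz": 0.1833, "rz": -0.0019}, {"dy": -0.0067, "dz": 0.225, "rz": -0.0019}, {"dy": -0.0067, "dz": 0.25, "rz": -0.0019}, {"dy": -0.0067, "dz": 0.2583, "rz": -0.0019}, {"dy": -0.0067, "dz": 0.2667, "rz": -0.0019}, {"dy": -0.0067, "dz": 0.2667, "rz": -0.0019}]}}

```text
time: 3.3
tool_pos: [0.4763, 0.2176, 0.0401]
eef_rot: [-3.126, -0.312, -0.001]
ft_force: [-0.2, 0.6, -1.0]
opening: 0.095
finger_force: 0.0
```

```bash
python3 - <<'E'
from h import *
import cv2
delta(-.065,-.01,.039)
f=grab_frame("scene");a=f["image"][155:260,240:340,::-1];cv2.imwrite("pics/s2.png",cv2.resize(a,None,fx=5,fy=5,interpolation=cv2.INTER_CUBIC))
E
```

```text
goal [0.4757 0.2171 0.039 ] shift [-0.0007  0.0003  0.0011] turn [ 0.     -0.0008 -0.0006] F [-0.2  0.6 -1. ] t 3.3
```

View pics/s2.png

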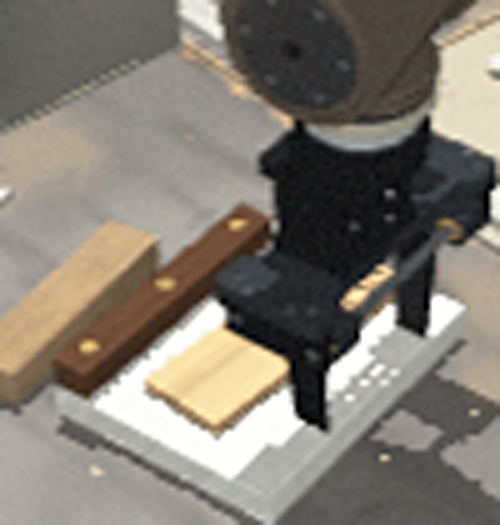

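The fingertips straddle the middle of the slat on its near side, just above the base and clear of the slat. I'll push toward the fence.

In the tool's units: 0.04 m / 0.6 = 0.0667, 0.036 m / 0.6 = 0.06.

>>> {"name": "run_rows", "arguments": {"rows": [{"dx": 0.01}, {"dx": 0.02}, {"dx": 0.0283}, {"dx": 0.0367}, {"dx": 0.045}, {"dx": 0.0533}, {"dx": 0.06}, {"dx": 0.0667}, {"dx": 0.0667}]}}

```text
time: 4.25
tool_pos: [0.5156, 0.2261, 0.0396]
eef_rot: [-3.126, -0.313, -0.001]
ft_force: [0.7, -0.4, 0.4]
opening: 0.0948
finger_force: 0.0
```

>>> {"name": "run_rows", "arguments": {"rows": [{"dx": 0.0033}, {"dx": 0.0067}, {"dx": 0.01}, {"dx": 0.01}]}}

```text
time: 4.65
tool_pos: [0.5212, 0.2273, 0.0396]
eef_rot: [3.126, 0.313, 0.001]
ft_force: [0.1, 1.0, -0.2]
opening: 0.095
finger_force: 0.0
```

```bash
python3 -c "
from h import *
delta(-.016,-.01,.039)"
```

```text
goal [0.5238 0.2269 0.039 ] shift [0.0024 0.001  0.0006] turn [ 0.0001 -0.0004  0.0001] F [ 0.1  1.  -0.2] t 4.65
```

In the tool's units: 0.002 m / 0.6 = 0.0033, 0.001 m / 0.6 = 0.0017.

>>> {"name": "run_rows", "arguments": {"rows": [{"dx": 0.0017}, {"dx": 0.0033}, {"dx": 0.0033}]}}

```text
time: 4.95
tool_pos: [0.523, 0.2277, 0.0396]
eef_rot: [3.126, 0.313, 0.0]
ft_force: [0.3, -0.3, -0.3]
opening: 0.0951
finger_force: 0.0
```

>>> {"name": "run_rows", "arguments": {"rows": [{"dx": 0.0017}, {"dx": 0.0017}]}}

```text
time: 5.15
tool_pos: [0.524, 0.2279, 0.0396]
eef_rot: [3.126, 0.313, 0.0]
ft_force: [0.4, -1.4, 0.4]
opening: 0.0948
finger_force: 0.0
```

>>> {"name": "run_rows", "arguments": {"rows": [{"dx": 0.0017}, {"dx": 0.0017}]}}

```text
time: 5.35
tool_pos: [0.525, 0.2281, 0.0396]
eef_rot: [3.126, 0.313, 0.0]
ft_force: [-0.6, -1.3, 0.1]
opening: 0.095
finger_force: 0.1
```

In the tool's units: 0.001 m / 0.6 = 0.0017.

>>> {"name": "run_rows", "arguments": {"rows": [{"dx": 0.0017}, {"dx": 0.0017}]}}

```text
time: 5.55
tool_pos: [0.5253, 0.228, 0.0395]
eef_rot: [3.125, 0.314, -0.002]
ft_force: [-3.7, -2.6, 3.3]
opening: 0.0952
finger_force: 2.3
```

>>> {"name": "run_rows", "arguments": {"rows": [{"dx": 0.0017}, {"dx": 0.0017}]}}

```text
time: 5.75
tool_pos: [0.5255, 0.228, 0.0395]
eef_rot: [3.125, 0.314, -0.005]
ft_force: [-7.0, -3.9, 4.7]
opening: 0.0948
finger_force: 4.0
```

In the tool's units: -0.06 m / 0.6 = -0.1, -0.02 m / 0.6 = -0.0333.

>>> {"name": "run_rows", "arguments": {"rows": [{"dx": -0.0167}, {"dx": -0.0333}, {"dx": -0.0333, "dz": -0.0667}, {"dx": -0.0333, "dz": -0.1}]}}

```text
time: 6.15
tool_pos: [0.5071, 0.2246, 0.1014]
eef_rot: [-3.126, -0.313, -0.003]
ft_force: [1.0, 0.4, -0.2]
opening: 0.0954
finger_force: 0.0
```

```bash
python3 - <<'E'
from h import *
import cv2
delta(.024,.154,.09)
f=grab_frame("top");cv2.imwrite("pics/t3f.png",f["image"][:,:,::-1])
E
```

```text
goal [0.5304 0.3955 0.09  ] shift [ 0.0568 -0.1629  0.0115] turn [-0.0001 -0.0017  0.0002] F [ 1.   0.4 -0.2] t 6.15
```

In the tool's units: -0.163 m / 0.6 = -0.2717, -0.12 m / 0.6 = -0.2.

>>> {"name": "run_rows", "arguments": {"rows": [{"dx": 0.0167, "dy": -0.0667}, {"dx": 0.0333, "dy": -0.1333}, {"dx": 0.0667, "dy": -0.2}, {"dx": 0.095, "dy": -0.2717}, {"dx": 0.095, "dy": -0.2717}, {"dx": 0.095, "dy": -0.2717}]}}

```text
time: 6.8
tool_pos: [0.5299, 0.396, 0.0987]
eef_rot: [3.125, 0.316, -0.001]
ft_force: [0.2, -0.7, -1.0]
opening: 0.0952
finger_force: 0.0
```

```bash
python3 - <<'E'
from h import *
import cv2
delta(.024,.154,.039)
f=grab_frame("top");a=f["image"][155:240,235:335,::-1];cv2.imwrite("pics/t3.png",cv2.resize(a,None,fx=7,fy=7,interpolation=cv2.INTER_CUBIC))
E
```

```text
goal [0.5304 0.3955 0.039 ] shift [0.0005 0.0005 0.0597] turn [0.0004 0.0006 0.0017] F [ 0.2 -0.7 -1. ] t 6.8
```

View pics/t3.png

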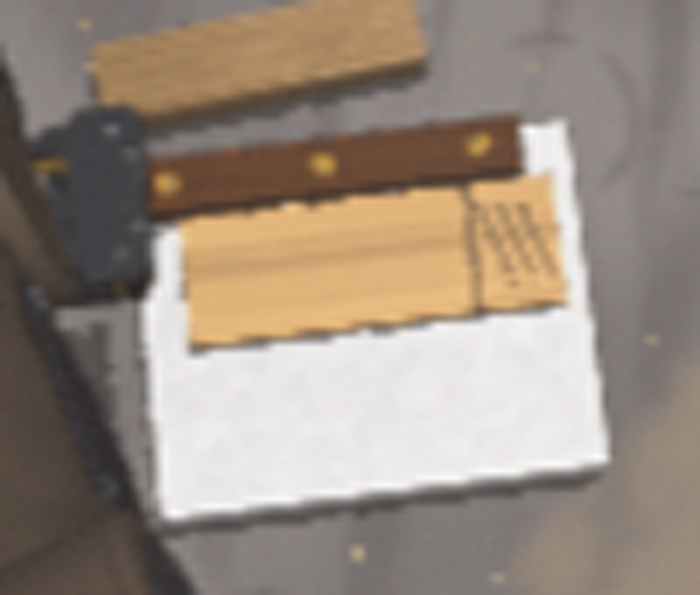

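The slat now lies flush along the fence, with corners at crop (180,218), (551,175), (567,303) and (192,350). I'll re-fit its y position.

In the tool's units: 0.06 m / 0.6 = 0.1, 0.055 m / 0.6 = 0.0917.

```bash
cat >> h.py <<'E'
S=[[.03,.085,.034],[.03,-.085,.034],[-.03,-.085,.034],[-.03,.085,.034]]
def rep(obs):
    b=np.load("b.npy");p,e=fit(obs,tuple(b));d=w(p,[[0,-.045,0],[.03,0,0],[0,.085,0]])[:,:2]-b[:2];c,q=np.cos(b[2]),np.sin(b[2])
    print("cut,back,left end in board",(d@np.array([[c,-q],[q,c]])).round(4).tolist(),"yaw",p[2]-b[2],e.max())
E
python3 - <<'E'
from h import *
t=grab_frame("top")
rep([(t,S,crop([(180,218),(551,175),(567,303),(192,350)],235,155,7))])
E
```

```text
cut,back,left end in board [[0.0238, -0.0513], [0.0537, -0.0062], [0.0235, 0.0787]] yaw 0.0027018573132945034 0.3
```

>>> {"name": "run_rows", "arguments": {"rows": [{"dz": 0.05}, {"dz": 0.075}, {"dz": 0.0917}, {"dz": 0.1}, {"dz": 0.1}]}}

```text
time: 7.4
tool_pos: [0.5308, 0.3952, 0.0393]
eef_rot: [3.126, 0.313, -0.001]
ft_force: [0.5, 0.2, 0.3]
opening: 0.095
finger_force: 0.0
```

```bash
python3 -c "
from h import *
delta(.024,.0895,.039)"
```

```text
goal [0.5432 0.3323 0.039 ] shift [-0.0002  0.0641  0.0003] turn [ 0.0003  0.0006 -0.0002] F [0.5 0.2 0.3] t 7.4
```

In the tool's units: 0.04 m / 0.6 = 0.0667, 0.006 m / 0.6 = 0.01.

>>> {"name": "run_rows", "arguments": {"rows": [{"dy": 0.01}, {"dy": 0.02}, {"dy": 0.0267}, {"dy": 0.0333}, {"dy": 0.04}, {"dy": 0.0467}, {"dy": 0.0533}, {"dy": 0.06}, {"dy": 0.0667}, {"dy": 0.0667}]}}

```text
time: 8.4
tool_pos: [0.5387, 0.3558, 0.0395]
eef_rot: [3.126, 0.313, -0.0]
ft_force: [0.2, 0.4, 0.0]
opening: 0.0951
finger_force: 0.0
```

>>> {"name": "run_rows", "arguments": {"rows": [{"dy": 0.0067}, {"dy": 0.0133}, {"dy": 0.02}, {"dy": 0.025}, {"dy": 0.0283}, {"dy": 0.03}, {"dy": 0.03}]}}

```text
time: 9.1
tool_pos: [0.5423, 0.3385, 0.0396]
eef_rot: [3.126, 0.313, -0.0]
ft_force: [-0.4, -0.1, -0.6]
opening: 0.095
finger_force: 0.0
```

```bash
python3 - <<'E'
from h import *
import cv2
delta(.024,.0895,.039)
for n,y,x in(("top",155,235),("scene",175,240)):
    f=grab_frame(n);a=f["image"][y:y+85,x:x+100,::-1];cv2.imwrite(f"pics/{n}4.png",cv2.resize(a,None,fx=7,fy=7,interpolation=cv2.INTER_CUBIC))
E
```

```text
goal [0.5432 0.3323 0.039 ] shift [-0.0003  0.0063  0.0006] turn [0.0002 0.0001 0.0001] F [-0.4 -0.1 -0.6] t 9.1
```

View pics/top4.png

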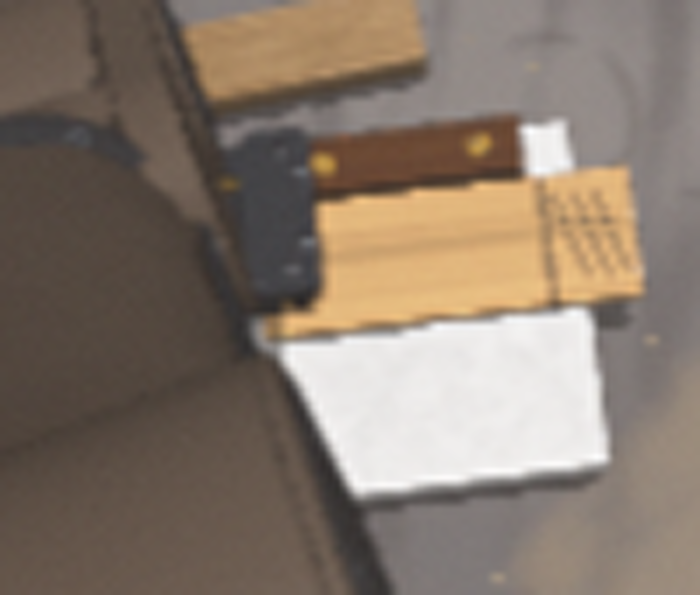

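The slat has slid right. The cut line runs from crop (540,180) to (555,305), still left of the board end, and the right-hand corners are at (629,168) and (645,295).

```bash
python3 - <<'E'
from h import *
t=grab_frame("top")
L=[S[1],S[2],[.03,-.045,.034],[-.03,-.045,.034]]
rep([(t,L,crop([(629,168),(645,295),(540,180),(555,305)],235,155,7))])
b=np.load("b.npy")
print((proj(t,w(b,[[.08,-.1,.024],[-.08,-.1,.024],[.054,-.1,.034],[-.006,-.1,.034]]))-[235,155]+.5)*7-.5)
E
```

```text
cut,back,left end in board [[0.0231, -0.0851], [0.053, -0.0401], [0.0229, 0.0449]] yaw 0.0011691183928102256 0.3
[[566.34285475 122.57964572]
 [608.47342072 467.38145149]
 [572.7510771  171.70629657]
 [588.54517997 300.93292912]]
```

In the tool's units: 0.0145 m / 0.6 = 0.0242, 0.014 m / 0.6 = 0.0233.

>>> {"name": "run_rows", "arguments": {"rows": [{"dy": 0.005}, {"dy": 0.01}, {"dy": 0.015}, {"dy": 0.0183}, {"dy": 0.0217}, {"dy": 0.0233}, {"dy": 0.0242}, {"dy": 0.0242}]}}

```text
time: 10.05
tool_pos: [0.5451, 0.3244, 0.0396]
eef_rot: [3.126, 0.313, 0.0]
ft_force: [-0.1, 0.1, -0.0]
opening: 0.0952
finger_force: 0.0
```

>>> {"name": "run_rows", "arguments": {"rows": [{"dy": -0.0167}, {"dy": -0.0417}, {"dy": -0.05, "dz": -0.0667}, {"dy": -0.05, "dz": -0.1}, {"dy": -0.05, "dz": -0.1}]}}

```text
time: 10.55
tool_pos: [0.5398, 0.356, 0.1025]
eef_rot: [-3.124, -0.315, -0.007]
ft_force: [0.6, -0.2, 1.1]
opening: 0.0952
finger_force: 0.0
```

```bash
python3 - <<'E'
from h import *
import cv2
delta(-.045,-.04,.1)
for n,y,x in(("top",155,235),("scene",175,240)):
    f=grab_frame(n);a=f["image"][y:y+85,x:x+100,::-1];cv2.imwrite(f"pics/{n}5.png",cv2.resize(a,None,fx=7,fy=7,interpolation=cv2.INTER_CUBIC))
E
```

```text
goal [0.5013 0.1917 0.1   ] shift [-0.0706  0.1533  0.002 ] turn [-0.0014 -0.0048  0.0015] F [ 0.6 -0.2  1.1] t 10.55
```

View pics/top5.png

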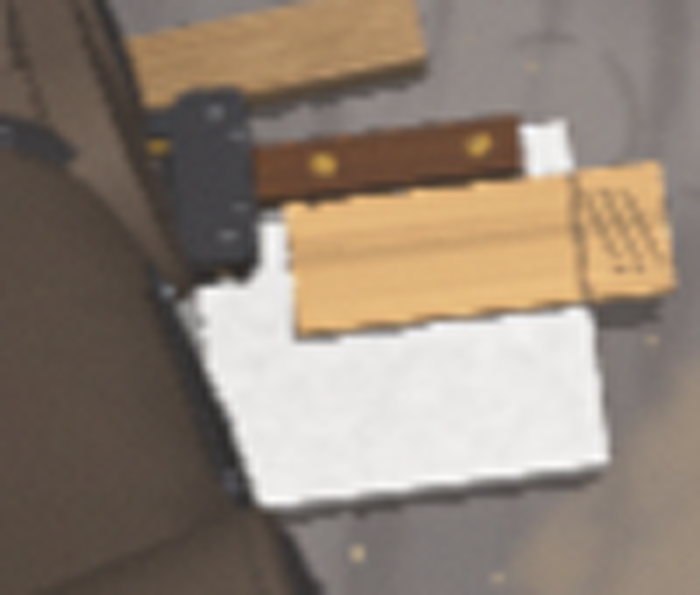

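The cut line, now from (573,175) to (588,302), coincides with the predicted board-end line from (573,172) to (589,301). I'll check the fit.

```bash
python3 - <<'E'
from h import *
t=grab_frame("top")
L=S+[[.03,-.045,.034],[-.03,-.045,.034]]
rep([(t,L,crop([(286,207),(661,162),(675,290),(297,338),(573,175),(588,302)],235,155,7))])
E
```

```text
cut,back,left end in board [[0.0234, -0.0997], [0.0533, -0.0546], [0.0232, 0.0303]] yaw 0.0018239976796746438 0.3
```

```bash
python3 -c "
from station import arm, grab_frame
print(arm.sign_off())"
```

```text
the job is handed in; nothing more can be done
None
```

I pushed the slat against the fence and slid it until the cut line was level with the board's right-hand end; my last camera fit puts the line about 0.3 mm off, the fence gap at about 0.7 mm and the angle at 0.002 rad, and I handed the job in at about 10.6 s without seeing a verdict.

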